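# Load a plate carrier under the hold-down spring of a plate scanner

## Robot

A 6-joint arm with a two-finger parallel gripper is mounted at the origin on a cart in front of the work surface, level with it; the furniture and walls round the work are solid. World frame = base frame: x ahead of the robot, y to its left, z up, the work surface at z = 0. Lengths are in m, angles in rad, forces in N, time in s.
With the tool pointing down it reaches from about 0.35 to 0.975 m from the base axis. Payload 4.9 kg.
Tool frame: the origin (TCP) lies midway between the tips of the shut fingers; the grasp point (between the pads) lies 19 mm behind it; z points along the fingers, y is the line along which they close (so a half turn about z gives the same grasp; the last joint's range is limited). The gripper opens to 85 mm and grips with 20 to 120 N. Pads are 22 mm wide; open, the fingers measure 114 mm over their backs; the gripper's body (76 mm by 85 mm) begins 54 mm behind the grasp point. The pads swing forward as they close: fully open they stand 13 mm farther back than shut.
Start: joints at [0.999, 0.053, 1.613, -0, 1.476, -0.119], TCP at [0.273, 0.562, 0.231] pointing down, gripper open.
Joint ranges: [-3.01, 3.01], [-1.01, 2.22], [0.06, 2.58], [-1.02, 4.17], [0.09, 2.62], [-3.14, 3.14]. Speed limits (rad/s): [2.57, 2.57, 3.14, 3.14, 3.14, 3.14].

## Interface

Orientations are given as a unit quaternion [w, x, y, z].
In Python, from plant import manip gives the robot as it stands.
- The arm moves only by the tool shift_gripper, called as name(argument=value, ...) on one line, values as JSON. Schema: {"type":"object","properties":{"motion":{"type":"array","items":{"type":"object","properties":{"finger_gap":{"type":"number"},"xyz":{"type":"array","items":{"type":"number"},"minItems":3,"maxItems":3},"r":{"type":"array","items":{"type":"number"},"minItems":3,"maxItems":3}},"additionalProperties":false,"required":["finger_gap"]},"minItems":1,"maxItems":5},"only":{"type":"string"},"quiet":{"type":"boolean"},"lines":{"type":"string"}},"required":["motion"],"additionalProperties":false}. motion is a list of rows, 1 to 5 of them, each an object with the fields finger_gap (the opening from 0.0 (shut) to 1.0 (fully open)), xyz (a list: dx, dy, dz in shares of the most that a row can go, 1 being 62.5 mm), r (a list: a rotation vector rx, ry, rz in fractions of the full range, 1 being 2 pi rad); a field left out counts as zero (the opening has to be given); each row shifts and turns the commanded pose from where the row before left it, along the tool's axes as they then stand; what a row does not reach is not made up. A row lasts 1/8 s, in which the tool goes at most 0.0625 m and 0.188 rad, less where a joint would pass 70% of its speed; a pose out of reach is approached as far as the arm can. The fingers move at their own pace and stop on an object; the grip force is fixed at half the most. Time passes only in rows, so rows that do not move let the fingers close. The tool returns the time, the measured TCP pose, the force, the opening and the grip force at its end. only (a regular expression) keeps the lines of the reply that match it, lines (a string "A,B") keeps lines A to B, and quiet returns only ok. A shift or turn number past 1, either way, is cut back to 1. Input that does not fit is refused with a message, and nothing moves.
- manip.state(): the state, without advancing time (a new reading comes with each control period).
- manip.grab_frame(name): name is "side" or "top"; returns the picture (420x560x3 uint8, red, green, blue); there is no depth.
- manip.camera_params(name): a dict with "intrinsics" (3x3 intrinsics, pixels), "xyz" and "orientation" of the camera in the world. Camera axes: x right, y down, z forward; pixel columns grow to the right and rows downward; lengths in m; the calibration is good to about 2 mm. A picture is of the moment at which its call begins. camera_params takes no time and is no camera call.
- manip.job_done(): hands the job in; it is judged then, once.
The state is a dict: "time": time; "joint_pos": joint angles; "joint_vel": joint speeds; "joint_efforts": joint torques, N m; "tool_pos": TCP position; "tool_rot": TCP orientation; "contact_force": force on the tool from outside, world axes, zero at the start; "ft_torque": the same for the moment, N m; "gripper_width": opening from 0.0 (shut) to 1.0 (fully open); "grasp_force": force on a finger pad.
Only numpy, scipy, OpenCV 4.12 (cv2) and the standard library are available. Lean on these libraries where they do the work, as an engineer would, in place of code of your own. Each camera call takes 0.05 s, during which the arm holds its last target. There are 200 camera calls.

## Task

Load the thin-layer plate scanner: with your fingertips press the grey plate carrier down hard into its sprung bed by its thumb pad and, keeping it pressed, push it in under the forked leaf spring until it is fully home against the end stops, then let it rise against the spring. Then press the scanner's start key and let go. Nothing is lifted or carried: keep your fingers off the white plate, do not press the start key before the carrier is home, and leave the marker, cap, filter and stopper where they are.

Things in the scene. Friction and masses are not known exactly. Their poses are not given: they have to be found in the camera images.
- scanner: Low white bench scanner, 190 x 160 mm, fixed. Origin on the table top, on the centre line of its slide channel; +x is the loading direction, from the open bay to the reading head, +z up. The channel is 83 mm wide between walls 38 mm high, open above and in front. The bed's top is 26 mm above the table when up. Spring clamp (55 mm high) from x = +37 mm, head (78 mm high) from x = +50 mm
- end_stop (a point): Middle of the faces of the end stops, at scanner x = +49 mm, 30 mm above the table, on the centre line. The carrier's nose touches them when home; its origin is then at scanner x = -1 mm
- bed (a joint): Sprung bed under the carrier, moves straight down: 0 up, 0.010 m at its bottom stop. It pushes up with 8 N at 0 and 18 N at the bottom (the carrier's weight of about 2 N helps to press it)
- leaf (a joint): Forked steel leaf spring, hinged at its clamp: 0 at rest, grows (rad) as its lips are lifted. It bears on the two side rims of the carrier with about 8 N at rest and 3 N more per mm that the lips are lifted, and holds the carrier down with the bed about 5 mm down
- leaf_lip (a point): Middle of the underside of the leaf spring's two rolled lips, at scanner x = +12 mm, 32.5 mm above the table at rest. The lips (4 mm round, 10 mm wide, 33 mm either side of the centre line) face the loading bay. The carrier's rims stand 5.5 mm higher than this while the bed is up, so it is blocked unless pressed down 5 mm or more; from 6 mm it is clear
- carrier: Loose grey metal plate carrier, 100 mm long (x, the loading direction), 80 wide, 12 thick, 0.2 kg, on the bed. Origin at the centre of its underside. Across its rear is the bare thumb pad, then a thumb stop: a full-width wedge 8 mm higher than the pad; fingertips push on its upright rear face at carrier x = -16 mm. When home, the wedge ends 14 mm short of the spring's lips
- thumb_pad (a point): Centre of the carrier's flat thumb pad, on its top face, 17 mm behind the upright rear face of the thumb stop; the pad is 34 mm long (x) and 80 mm wide (y)
- tlc_plate: White coated plate, 46 x 50 x 1.5 mm, fixed in the recess in front of the thumb stop, its top 1.5 mm below the carrier's rims. Origin at the centre of its underside. Not to be touched
- start_key (a joint): Start key of the scanner: 0 up, 0.005 m fully down, a spring push key of 2 N at the top and 5 N at the bottom
- key_top (a point): Centre of the top of the start key, a square grey key of 24 mm that stands 10 mm above the control panel, 46 mm above the table, beside the loading bay on the scanner's -y side
- marker: Marker pen, 137 x 15 mm, lying along the left side of the scanner; a bystander
- cap: Blue bottle cap, 46 mm across, 24 mm high, left of the reading head; a bystander
- filter: White disc filter, 31 mm across, 16 mm high, on the table right of the control panel; a bystander
- stopper: Glass stopper, 29 mm across, 44 mm high, on the table right of the control panel; a bystander

How it is judged:
By the outcome, as a careful person would: the job done as asked, in the order asked, and still so for the second after the job is handed in, with the robot touching nothing.
It also fails if it takes over 51 s, if anything falls off the work surface, if the arm or the gripper's body presses on something with over 40 N, if the wrist force passes 120 N, or if a joint passes its speed limit or range.

## Working session

There is one attempt and no reset: what is moved stays moved. The work goes in short steps, Python scripts to look and compute and a tool call to move; the robot and the scene stay as the last step left them, time stands still between calls to the robot, and variables do not carry over. Pictures are saved under pics/ and viewed, at most 10 in all, crops included, and the job is handed in when it is done.

```bash
ls; mkdir -p pics; python3 - <<'E'
from plant import manip
import cv2
for n in("top","side"):
    cv2.imwrite(f"pics/{n}0.png",manip.grab_frame(n)[:,:,::-1]); print(n,manip.camera_params(n))
print(manip.state())
E
```

```text
pics
plant.py
top {'intrinsics': array([[512.35789414,   0.        , 273.37601182],
       [  0.        , 512.35789414, 203.32541525],
       [  0.        ,   0.        ,   1.        ]]), 'xyz': array([ 0.37374589, -0.09792199,  0.88155431]), 'orientation': array([ 0.05830724, -0.6951804 ,  0.71290337, -0.07136701])}
side {'intrinsics': array([[519.24249228,   0.        , 284.17765757],
       [  0.        , 519.24249228, 214.64786202],
       [  0.        ,   0.        ,   1.        ]]), 'xyz': array([0.06965237, 0.27778483, 0.89607216]), 'orientation': array([ 0.13383938, -0.40807955,  0.85756386, -0.2830942 ])}
{'time': 0.1, 'joint_pos': array([ 9.99015994e-01,  5.32906565e-02,  1.61412536e+00,  9.98827075e-06,
        1.47599813e+00, -1.18993920e-01]), 'joint_vel': array([ 1.97947825e-04,  6.40541065e-04, -3.40870903e-03, -8.63849285e-04,
       -8.76602255e-06,  1.00709177e-03]), 'joint_efforts': array([-1.18002749e-04, -3.94899380e+01, -3.71364856e+01, -1.47108240e-04,
        3.91133130e-03,  2.35613939e-06]), 'tool_pos': array([0.27311499, 0.5615578 , 0.23020478]), 'tool_rot': array([-3.13021594e-04,  2.24464607e-01,  9.74481817e-01, -8.55280681e-04]), 'contact_force': array([ 0.12866915,  0.7490879 , -0.15135665]), 'ft_torque': array([-0.03126764, -0.01567668, -0.0348418 ]), 'grasp_force': 0.0, 'gripper_width': 0.998993171200817}
```

View pics/top0.png

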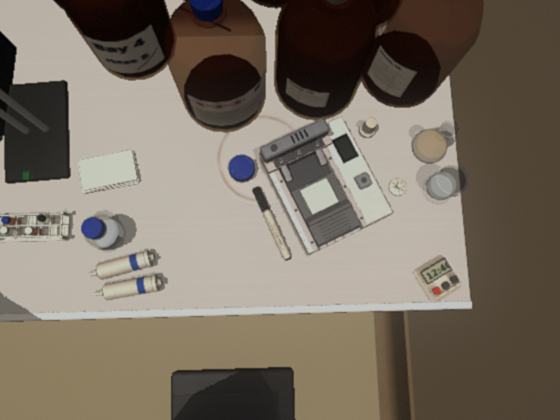

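View pics/side0.png

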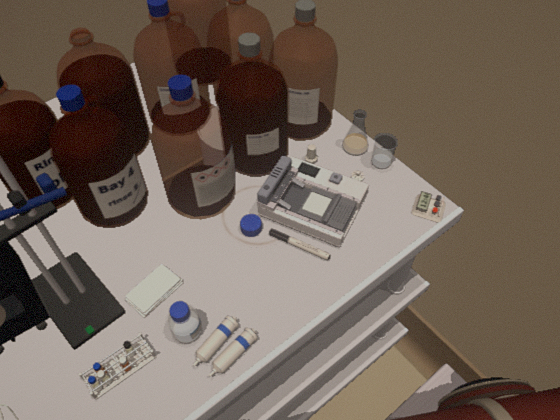

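The top view shows the scanner around (325,185), with its head towards upper-left and the key near (363,181). The side view shows it around (312,200). I'll enlarge both.

```bash
cat > h.py <<'E'
import numpy as np, cv2
from scipy.spatial.transform import Rotation as R
from plant import manip
def cam(n):
    p=manip.camera_params(n); return p["intrinsics"],p["xyz"],R.from_quat(p["orientation"],scalar_first=True)
def ray(n,uv,z):
    K,c,r=cam(n); d=r.apply(np.linalg.inv(K)@[uv[0],uv[1],1]); return c+d*(z-c[2])/d[2]
def proj(n,X):
    K,c,r=cam(n); q=K@r.inv().apply(np.array(X)-c); return q[:2]/q[2]
E
python3 - <<'E'
import cv2
t=cv2.imread("pics/top0.png")[110:260,240:400]; s=cv2.imread("pics/side0.png")[145:255,245:380]
cv2.imwrite("pics/top0c.png",cv2.resize(t,None,fx=4,fy=4,interpolation=cv2.INTER_CUBIC))
cv2.imwrite("pics/side0c.png",cv2.resize(s,None,fx=5,fy=5,interpolation=cv2.INTER_CUBIC))
E
```

```text
(no output)
```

View pics/top0c.png

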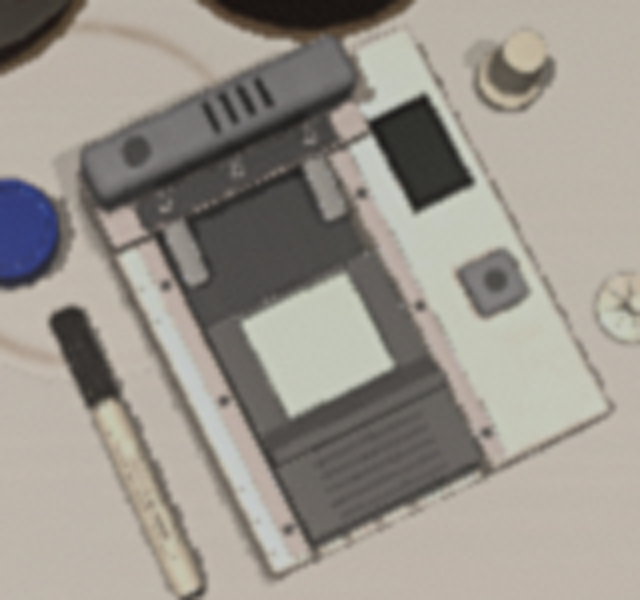

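View pics/side0c.png

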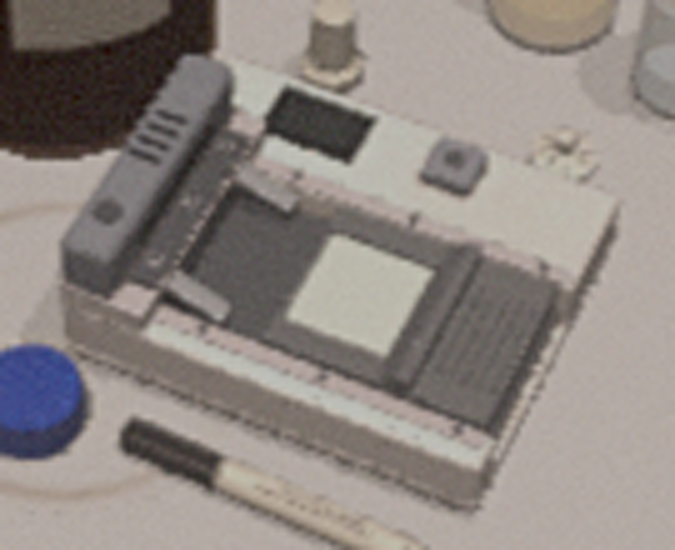

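The crops show the carrier clearly: plate quad at about (243,322),(345,272),(395,368),(292,418), carrier rear corners at about (312,545),(482,463), and key centre at about (493,280), all in 4x top crop pixels. Next I'll measure the plate and key in both views.

```bash
cat > m.py <<'E'
from h import *
T=cv2.imread("pics/top0.png");S=cv2.imread("pics/side0.png")
def quad(img,seed,f,tol):
    big=cv2.resize(img,None,fx=4,fy=4,interpolation=cv2.INTER_CUBIC)
    m=np.zeros((big.shape[0]+2,big.shape[1]+2),np.uint8)
    s=(int(seed[0]*4),int(seed[1]*4))
    cv2.floodFill(cv2.GaussianBlur(big,(5,5),0),m,s,0,(tol,)*3,(tol,)*3,cv2.FLOODFILL_MASK_ONLY|cv2.FLOODFILL_FIXED_RANGE|(255<<8))
    c=max(cv2.findContours(m[1:-1,1:-1],0,2)[0],key=cv2.contourArea)
    c=cv2.convexHull(c)
    for e in np.arange(.01,.2,.005):
        a=cv2.approxPolyDP(c,e*cv2.arcLength(c,True),True)
        if len(a)<=4: break
    return (a[:,0]+.5)/4-.5
for nm,n,img,seed,z,tol in[("plate","top",T,(319,196),.0365,35),("plate","side",S,(245+362/5,145+295/5),.0365,35),
   ("key","top",T,(240+478/4,110+290/4),.046,25),("key","side",S,(245+445/5,145+168/5),.046,25)]:
    q=quad(img,seed,0,tol); P=np.array([ray(n,u,z) for u in q])
    L=[np.linalg.norm(P[i]-P[i-1]) for i in range(len(P))]
    print(nm,n,q.round(1).tolist(),"\n",P.mean(0).round(4),np.round(L,4),"ang",[round(np.degrees(np.arctan2(*(P[i]-P[i-1])[1::-1])),1) for i in range(len(P))])
for nm,uv,z in[("rearL",(312,545),.038),("rearR",(482,463),.038),("key",(493,280),.046),("wedgeL",(275,463),.038),("wedgeR",(448,385),.038),
 ("lipL",(198,283),.036),("lipR",(334,218),.036),("scFR",(610,408),.036),("scFL",(275,577),.038)]:
    print(nm,ray("top",(240+uv[0]/4-.4,110+uv[1]/4-.4),z)[:2].round(4))
for nm,uv,z in[("rearL",(488,432),.038),("rearR",(557,285),.038),("key",(457,158),.046),("lipL",(222,315),.036),("lipR",(290,207),.036)]:
    print("side",nm,ray("side",(245+uv[0]/5-.4,145+uv[1]/5-.4),z)[:2].round(4))
E
python3 m.py
```

```text
plate top [[325.9, 178.4], [337.4, 200.9], [312.4, 213.4], [300.4, 190.4]] 
 [ 0.5418 -0.1929  0.0365] [0.0483 0.043  0.0475 0.044 ] ang [np.float64(-65.8), np.float64(-155.8), np.float64(115.3), np.float64(25.1)]
plate side [[311.4, 191.9], [330.6, 198.9], [321.6, 215.4], [302.1, 208.1]] 
 [ 0.5422 -0.1954  0.0365] [0.0481 0.0442 0.048  0.0439] ang [np.float64(-64.5), np.float64(-154.5), np.float64(115.1), np.float64(25.7)]
key top [[365.9, 171.9], [371.9, 182.4], [360.6, 189.1], [353.6, 177.4]] 
 [ 0.5647 -0.2669  0.046 ] [0.023  0.0204 0.0225 0.023 ] ang [np.float64(-66.9), np.float64(-153.8), np.float64(119.6), np.float64(27.5)]
key side [[342.1, 176.1], [337.1, 184.4], [328.1, 180.4], [333.6, 171.9]] 
 [ 0.5632 -0.2669  0.046 ] [0.0214 0.0261 0.0217 0.0275] ang [np.float64(-163.6), np.float64(113.1), np.float64(20.0), np.float64(-67.7)]
rearL [ 0.4571 -0.1868]
rearR [ 0.4895 -0.2592]
key [ 0.5657 -0.2667]
wedgeL [ 0.4916 -0.1728]
wedgeR [ 0.5228 -0.2468]
lipL [ 0.5695 -0.1434]
lipR [ 0.5966 -0.2023]
scFR [ 0.5117 -0.3148]
scFL [ 0.4443 -0.171 ]
side rearL [ 0.4561 -0.1886]
side rearR [ 0.4928 -0.2622]
side key [ 0.5663 -0.2719]
side lipL [ 0.5703 -0.1441]
side lipR [ 0.5969 -0.2039]
```

Units first: shifts go in shares of 62.5 mm and turns go in shares of 2 pi rad. So -0.045 m is -0.72, -0.036 m is -0.576.

shift_gripper(motion=[{"finger_gap": 0, "xyz": [-0.576, -0.72, 0]}, {"finger_gap": 0, "xyz": [-0.576, -0.72, 0]}, {"finger_gap": 0, "xyz": [-0.576, -0.72, 0]}, {"finger_gap": 0, "xyz": [-0.576, -0.72, 0]}, {"finger_gap": 0, "xyz": [-0.576, -0.72, 0]}])

```text
time: 0.72
tool_pos: [0.3367, 0.2791, 0.2308]
tool_rot: [-0.0, 0.224, 0.975, -0.0]
contact_force: [0.8, -0.2, -0.2]
gripper_width: -0.001
grasp_force: 0.0
```

shift_gripper(motion=[{"finger_gap": 0, "xyz": [-0.576, -0.72, 0]}, {"finger_gap": 0, "xyz": [-0.576, -0.72, 0]}, {"finger_gap": 0, "xyz": [-0.576, -0.72, 0]}, {"finger_gap": 0, "xyz": [-0.576, -0.72, 0]}, {"finger_gap": 0, "xyz": [-0.576, -0.72, 0]}])

```text
time: 1.35
tool_pos: [0.4001, -0.002, 0.2311]
tool_rot: [0.0, 0.225, 0.974, 0.0]
contact_force: [1.3, 0.5, 0.3]
gripper_width: -0.002
grasp_force: 0.0
```

shift_gripper(motion=[{"finger_gap": 0, "xyz": [-0.7088, -0.6192, 0]}, {"finger_gap": 0, "xyz": [-0.7088, -0.6192, 0]}, {"finger_gap": 0, "xyz": [-0.7088, -0.6192, 0]}, {"finger_gap": 0, "xyz": [-0.7088, -0.6192, 0]}])

```text
time: 1.85
tool_pos: [0.4921, -0.2188, 0.2308]
tool_rot: [-0.0, 0.225, 0.974, 0.0]
contact_force: [1.2, 0.9, 0.2]
gripper_width: 0.001
grasp_force: 0.0
```

Scaled: 0.187 rad / 6.2832 = 0.0298.

shift_gripper(motion=[{"finger_gap": 0, "r": [0, 0, 0.0298]}, {"finger_gap": 0, "r": [0, 0, 0.0298]}, {"finger_gap": 0, "r": [0, 0, 0.0298]}, {"finger_gap": 0, "r": [0, 0, 0.0298]}, {"finger_gap": 0, "r": [0, 0, 0.0298]}])

```text
time: 2.48
tool_pos: [0.4916, -0.2167, 0.2307]
tool_rot: [-0.001, 0.642, 0.767, -0.0]
contact_force: [0.8, -1.2, 0.0]
gripper_width: -0.001
grasp_force: 0.0
```

shift_gripper(motion=[{"finger_gap": 0, "r": [0, 0, 0.0298]}, {"finger_gap": 0, "r": [0, 0, 0.0298]}, {"finger_gap": 0, "r": [0, 0, 0.0298]}, {"finger_gap": 0, "r": [0, 0, 0.0298]}, {"finger_gap": 0, "r": [0, 0, 0.0298]}])

```text
time: 3.1
tool_pos: [0.4916, -0.2167, 0.2307]
tool_rot: [-0.0, 0.919, 0.395, -0.0]
contact_force: [0.2, -0.1, 0.4]
gripper_width: -0.001
grasp_force: 0.0
```

shift_gripper(motion=[{"finger_gap": 0, "r": [0, 0, 0.0298]}, {"finger_gap": 0, "r": [0, 0, 0.0298]}, {"finger_gap": 0}])

```text
time: 3.48
tool_pos: [0.4916, -0.2167, 0.2308]
tool_rot: [-0.0, 0.975, 0.222, -0.0]
contact_force: [0.1, -0.1, -0.2]
gripper_width: -0.0
grasp_force: 0.0
```

```bash
python3 - <<'E'
from h import *
s=manip.state();r=R.from_quat(s["tool_rot"],scalar_first=True).as_matrix();print(r.round(4),s["joint_pos"].round(2),s["contact_force"])
E
```

```text
[[ 9.018e-01  4.322e-01 -8.000e-04]
 [ 4.322e-01 -9.018e-01  5.000e-04]
 [-5.000e-04 -8.000e-04 -1.000e+00]] [-0.55 -0.16  1.82 -0.    1.48  0.57] [ 0.1371845  -0.09157084 -0.19450394]
```

Scaled: 0.057 m is 0.912, 0.05 m is 0.8.

shift_gripper(motion=[{"finger_gap": 0, "xyz": [0, 0, 0.912]}, {"finger_gap": 0, "xyz": [0, 0, 0.912]}, {"finger_gap": 0, "xyz": [0, 0, 0.8]}, {"finger_gap": 0}])

```text
time: 3.98
tool_pos: [0.4882, -0.2146, 0.0623]
tool_rot: [-0.004, 0.975, 0.222, -0.004]
contact_force: [0.2, -0.3, 0.6]
gripper_width: -0.002
grasp_force: 0.0
```

```bash
python3 - <<'E'
from h import *
for n in("top","side"):
    f=manip.grab_frame(n)[:,:,::-1]; cv2.imwrite(f"pics/{n}1.png",f)
t=cv2.imread("pics/top1.png")[110:260,240:400]; s=cv2.imread("pics/side1.png")[145:255,245:380]
t=cv2.resize(t,(400,375),interpolation=2);s=cv2.resize(s,(400,375),interpolation=2)
cv2.imwrite("pics/b1.png",np.hstack([t,s]))
E
```

```text
(no output)
```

View pics/b1.png

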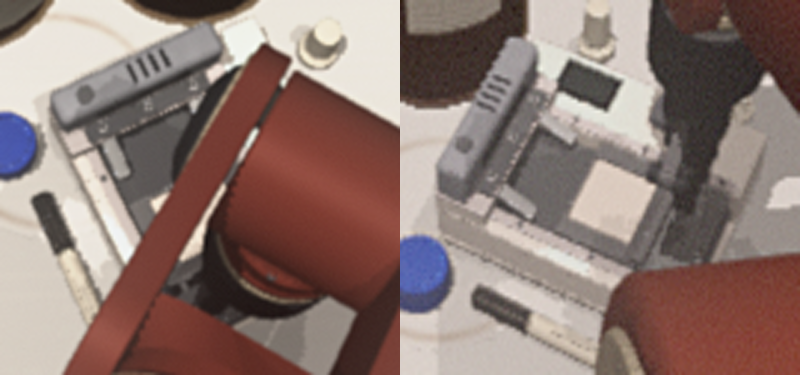

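The side view shows the shut fingertips above the pad, just behind the thumb stop, at about (690,205). Next I'll go down to contact.

Scaled: 0.015 m is 0.24, 0.004 m is 0.064.

shift_gripper(motion=[{"finger_gap": 0, "xyz": [0, 0, 0.24]}, {"finger_gap": 0, "xyz": [0, 0, 0.064]}, {"finger_gap": 0, "xyz": [0, 0, 0.032]}, {"finger_gap": 0}])

```text
time: 4.58
tool_pos: [0.492, -0.2169, 0.0465]
tool_rot: [0.0, 0.975, 0.221, 0.0]
contact_force: [0.6, 0.8, 0.0]
gripper_width: -0.003
grasp_force: 0.0
```

shift_gripper(motion=[{"finger_gap": 0, "xyz": [0, 0, 0.048]}, {"finger_gap": 0}])

```text
time: 4.82
tool_pos: [0.4918, -0.2168, 0.0431]
tool_rot: [-0.0, 0.975, 0.221, -0.0]
contact_force: [-0.3, 1.4, -0.6]
gripper_width: 0.002
grasp_force: 0.0
```

shift_gripper(motion=[{"finger_gap": 0, "xyz": [0, 0, 0.032]}, {"finger_gap": 0}])

```text
time: 5.08
tool_pos: [0.4918, -0.2168, 0.0411]
tool_rot: [-0.0, 0.975, 0.221, -0.0]
contact_force: [-0.4, -0.1, 0.5]
gripper_width: 0.0
grasp_force: 0.0
```

Scaled: 0.003 m is 0.048, 0.001 m is 0.016.

shift_gripper(motion=[{"finger_gap": 0, "xyz": [0, 0, 0.048]}, {"finger_gap": 0, "xyz": [0, 0, 0.016]}, {"finger_gap": 0}])

```text
time: 5.45
tool_pos: [0.492, -0.217, 0.0378]
tool_rot: [0.0, 0.975, 0.221, -0.0]
contact_force: [-1.7, 0.1, 5.3]
gripper_width: 0.002
grasp_force: 2.4
```

shift_gripper(motion=[{"finger_gap": 0, "xyz": [0, 0, 0.048]}, {"finger_gap": 0}])

```text
time: 5.7
tool_pos: [0.4921, -0.217, 0.0351]
tool_rot: [0.0, 0.975, 0.221, 0.0]
contact_force: [-3.2, 1.3, 7.3]
gripper_width: -0.004
grasp_force: 3.7
```

shift_gripper(motion=[{"finger_gap": 0, "xyz": [0, 0, 0.048]}, {"finger_gap": 0}])

```text
time: 5.95
tool_pos: [0.4922, -0.2171, 0.0326]
tool_rot: [0.0, 0.975, 0.221, -0.0]
contact_force: [-4.2, 2.2, 9.8]
gripper_width: 0.002
grasp_force: 5.0
```

Scaled: 0.003 m is 0.048, 0.001 m is 0.016.

shift_gripper(motion=[{"finger_gap": 0, "xyz": [0, 0, 0.048]}, {"finger_gap": 0, "xyz": [0, 0, 0.016]}, {"finger_gap": 0}])

```text
time: 6.32
tool_pos: [0.4923, -0.2172, 0.0292]
tool_rot: [0.0, 0.975, 0.221, -0.0]
contact_force: [-6.1, 2.7, 13.6]
gripper_width: -0.003
grasp_force: 6.7
```

shift_gripper(motion=[{"finger_gap": 0, "xyz": [0.048, 0, 0]}, {"finger_gap": 0, "xyz": [0.048, 0, 0]}, {"finger_gap": 0}])

```text
time: 6.7
tool_pos: [0.4977, -0.2158, 0.0295]
tool_rot: [0.001, 0.975, 0.221, -0.0]
contact_force: [-6.0, -0.4, 12.6]
gripper_width: -0.002
grasp_force: 6.4
```

Scaled: 0.004 m is 0.064.

shift_gripper(motion=[{"finger_gap": 0, "xyz": [0.064, 0, 0]}, {"finger_gap": 0, "xyz": [0.064, 0, 0]}, {"finger_gap": 0, "xyz": [0.064, 0, 0]}, {"finger_gap": 0}])

```text
time: 7.2
tool_pos: [0.5088, -0.2109, 0.0297]
tool_rot: [0.002, 0.975, 0.221, -0.0]
contact_force: [-5.6, -1.4, 13.1]
gripper_width: -0.002
grasp_force: 6.3
```

shift_gripper(motion=[{"finger_gap": 0, "xyz": [0.064, 0, 0]}, {"finger_gap": 0, "xyz": [0.064, 0, 0]}, {"finger_gap": 0, "xyz": [0.064, 0, 0]}, {"finger_gap": 0}])

```text
time: 7.7
tool_pos: [0.5198, -0.2058, 0.0298]
tool_rot: [0.002, 0.975, 0.221, -0.0]
contact_force: [-6.1, -2.9, 11.9]
gripper_width: 0.005
grasp_force: 6.4
```

```bash
python3 - <<'E'
from h import *
f=manip.grab_frame("side")[:,:,::-1]
cv2.imwrite("pics/s2.png",cv2.resize(f[145:255,245:380],None,fx=5,fy=5,interpolation=2))
E
```

```text
(no output)
```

View pics/s2.png

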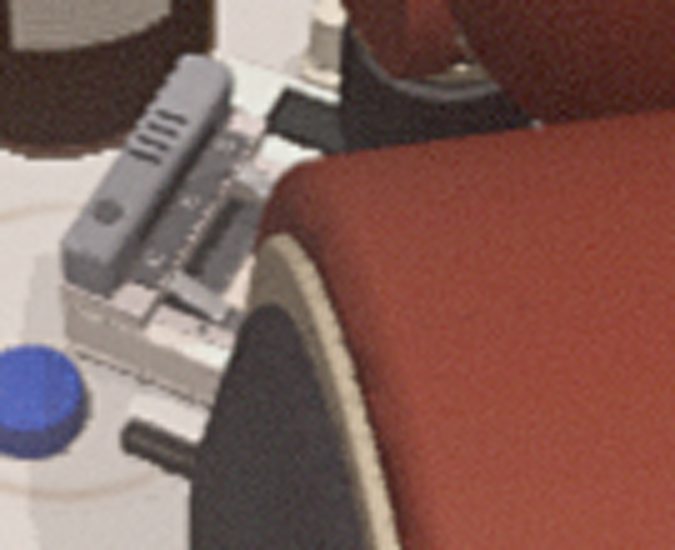

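Scaled: 0.004 m is 0.064.

shift_gripper(motion=[{"finger_gap": 0, "xyz": [0.064, 0, 0]}, {"finger_gap": 0, "xyz": [0.064, 0, 0]}, {"finger_gap": 0, "xyz": [0.064, 0, 0]}, {"finger_gap": 0}])

```text
time: 8.25
tool_pos: [0.5308, -0.2007, 0.0299]
tool_rot: [0.002, 0.975, 0.221, 0.0]
contact_force: [-5.5, -2.9, 13.3]
gripper_width: -0.001
grasp_force: 6.4
```

shift_gripper(motion=[{"finger_gap": 0, "xyz": [0.064, 0, 0]}, {"finger_gap": 0, "xyz": [0.048, 0, 0]}, {"finger_gap": 0, "xyz": [0.048, 0, 0]}, {"finger_gap": 0}])

```text
time: 8.75
tool_pos: [0.5397, -0.1964, 0.0299]
tool_rot: [0.002, 0.975, 0.221, 0.0]
contact_force: [-5.1, -2.6, 13.1]
gripper_width: -0.001
grasp_force: 6.4
```

Scaled: 0.003 m is 0.048.

shift_gripper(motion=[{"finger_gap": 0, "xyz": [0.048, 0, 0]}, {"finger_gap": 0, "xyz": [0.048, 0, 0]}, {"finger_gap": 0}])

```text
time: 9.12
tool_pos: [0.5451, -0.1938, 0.0299]
tool_rot: [0.002, 0.975, 0.221, 0.0]
contact_force: [-6.2, -2.4, 12.1]
gripper_width: 0.0
grasp_force: 6.4
```

shift_gripper(motion=[{"finger_gap": 0, "xyz": [0.032, 0, 0]}, {"finger_gap": 0}])

```text
time: 9.38
tool_pos: [0.5465, -0.1932, 0.0298]
tool_rot: [0.002, 0.975, 0.221, -0.0]
contact_force: [-7.3, -3.0, 13.2]
gripper_width: 0.002
grasp_force: 6.6
```

shift_gripper(motion=[{"finger_gap": 0, "xyz": [0.032, 0, 0]}, {"finger_gap": 0}])

```text
time: 9.62
tool_pos: [0.5482, -0.1924, 0.0298]
tool_rot: [0.002, 0.975, 0.221, -0.001]
contact_force: [-6.9, -4.2, 13.2]
gripper_width: -0.005
grasp_force: 6.6
```

Scaled: 0.002 m is 0.032.

shift_gripper(motion=[{"finger_gap": 0, "xyz": [0.032, 0, 0]}, {"finger_gap": 0}])

```text
time: 9.88
tool_pos: [0.549, -0.1919, 0.0297]
tool_rot: [0.002, 0.975, 0.221, -0.002]
contact_force: [-10.5, -5.6, 16.5]
gripper_width: 0.003
grasp_force: 9.9
```

shift_gripper(motion=[{"finger_gap": 0, "xyz": [0.032, 0, 0]}, {"finger_gap": 0}])

```text
time: 10.12
tool_pos: [0.5491, -0.1919, 0.0296]
tool_rot: [0.002, 0.975, 0.221, -0.004]
contact_force: [-16.7, -8.2, 18.8]
gripper_width: 0.001
grasp_force: 12.4
```

Push force rose to 18 N with no further motion, right at the predicted home position. I'll ease the push and let the carrier rise.

Scaled: -0.002 m is -0.032.

shift_gripper(motion=[{"finger_gap": 0, "xyz": [-0.032, 0, 0]}, {"finger_gap": 0}])

```text
time: 10.38
tool_pos: [0.549, -0.1919, 0.0296]
tool_rot: [0.002, 0.975, 0.221, -0.002]
contact_force: [-10.9, -4.9, 14.7]
gripper_width: 0.0
grasp_force: 10.0
```

shift_gripper(motion=[{"finger_gap": 0, "xyz": [0, 0, -0.032]}, {"finger_gap": 0, "xyz": [0, 0, -0.032]}, {"finger_gap": 0}])

```text
time: 10.75
tool_pos: [0.549, -0.1918, 0.0327]
tool_rot: [0.002, 0.975, 0.221, -0.001]
contact_force: [-8.5, -6.6, 9.4]
gripper_width: -0.001
grasp_force: 7.8
```

shift_gripper(motion=[{"finger_gap": 0, "xyz": [0, 0, -0.032]}, {"finger_gap": 0, "xyz": [0, 0, -0.048]}, {"finger_gap": 0}])

```text
time: 11.12
tool_pos: [0.548, -0.1897, 0.0353]
tool_rot: [-0.0, 0.975, 0.221, -0.002]
contact_force: [-4.4, -3.3, -0.6]
gripper_width: -0.001
grasp_force: 3.0
```

Scaled: -0.06 m is -0.96, -0.05 m is -0.8.

shift_gripper(motion=[{"finger_gap": 0, "xyz": [0, 0, -0.16]}, {"finger_gap": 0, "xyz": [0, 0, -0.8]}, {"finger_gap": 0, "xyz": [0, 0, -0.96]}])

```text
time: 11.5
tool_pos: [0.5495, -0.1884, 0.1571]
tool_rot: [-0.001, 0.975, 0.221, -0.0]
contact_force: [0.6, -0.6, 0.8]
gripper_width: -0.003
grasp_force: 0.0
```

shift_gripper(motion=[{"finger_gap": 0, "xyz": [-0.096, -0.904, 0]}, {"finger_gap": 0, "xyz": [-0.096, -0.904, 0]}, {"finger_gap": 0, "xyz": [-0.096, -0.904, 0]}, {"finger_gap": 0, "xyz": [-0.096, -0.904, 0]}, {"finger_gap": 0, "xyz": [-0.096, -0.904, 0]}])

```text
time: 12.12
tool_pos: [0.4007, 0.0547, 0.1575]
tool_rot: [-0.0, 0.975, 0.22, 0.002]
contact_force: [0.4, 1.1, 0.3]
gripper_width: 0.001
grasp_force: 0.0
```

shift_gripper(motion=[{"finger_gap": 0, "xyz": [-0.096, -0.904, 0]}, {"finger_gap": 0}])

```text
time: 12.38
tool_pos: [0.3703, 0.1042, 0.1572]
tool_rot: [-0.001, 0.975, 0.224, 0.002]
contact_force: [0.3, -1.1, 0.2]
gripper_width: 0.0
grasp_force: 0.0
```

```bash
python3 - <<'E'
from h import *
for n in("top","side"):
    f=manip.grab_frame(n)[:,:,::-1]; cv2.imwrite(f"pics/{n}3.png",f)
t=cv2.imread("pics/top3.png")[110:260,240:400]; s=cv2.imread("pics/side3.png")[145:255,245:380]
t=cv2.resize(t,(400,375),interpolation=2);s=cv2.resize(s,(400,326),interpolation=2)
cv2.imwrite("pics/b3.png",np.hstack([t,cv2.copyMakeBorder(s,0,49,0,0,0)]))
E
```

```text
(no output)
```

View pics/b3.png

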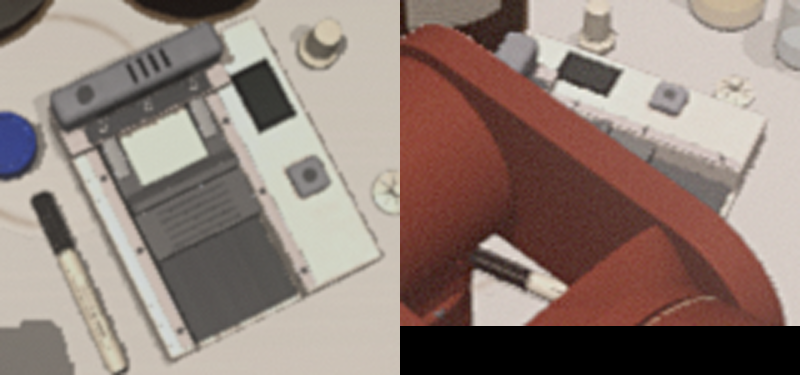

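The top view shows the carrier under both lips, with its rear edge from about (163,258) to (258,213). I'll check its position and the key.

```bash
python3 - <<'E'
from h import *
e=np.array([.904,.428]);l=np.array([-.428,.904])
f=lambda n,u,z:(lambda p:(p,(p@e).round(4),(p@l).round(4)))(ray(n,u,z)[:2])
g=lambda u,v:(240+u/2.5-.4,110+v/2.5-.4)
for nm,u,z in[("rearL",g(163,258),.033),("rearR",g(258,213),.033),("lipL",g(123,178),.035),("lipR",g(210,137),.035),("key",g(309,176),.046),
 ("plRL",g(130,185),.0315),("plRR",g(208,150),.0315),("headL",g(107,145),.055),("wedgeL",g(148,222),.033)]: print(nm,*f("top",u,z))
s=manip.state();print(s["tool_pos"],R.from_quat(s["tool_rot"],scalar_first=True).as_matrix().round(4))
E
```

```text
rearL [ 0.51372174 -0.16815465] 0.3924 -0.3719
rearR [ 0.54306282 -0.2337438 ] 0.3909 -0.4437
lipL [ 0.56900632 -0.14292091] 0.4532 -0.3727
lipR [ 0.59635059 -0.20329423] 0.4521 -0.439
key [ 0.56498155 -0.26727029] 0.3964 -0.4834
plRL [ 0.56482248 -0.14771428] 0.4474 -0.3753
plRR [ 0.58812682 -0.20194913] 0.4452 -0.4343
headL [ 0.58714082 -0.13193367] 0.4743 -0.3706
wedgeL [ 0.5386061  -0.15894485] 0.4189 -0.3742
[0.37177872 0.10184791 0.15729517] [[ 9.018e-01  4.320e-01  2.700e-03]
 [ 4.320e-01 -9.019e-01  5.000e-04]
 [ 2.700e-03  8.000e-04 -1.000e+00]]
```

Home is confirmed: the rear edge is at 0.3917 against 0.392 expected, and both lips are over the rims. Next is the key.

Scaled: 0.0596 m is 0.9536, 0.0022 m is 0.0352.

shift_gripper(motion=[{"finger_gap": 0, "xyz": [0.0352, 0.9536, 0]}, {"finger_gap": 0, "xyz": [0.0352, 0.9536, 0]}, {"finger_gap": 0, "xyz": [0.0352, 0.9536, 0]}, {"finger_gap": 0, "xyz": [0.0352, 0.9536, 0]}, {"finger_gap": 0, "xyz": [0.0352, 0.9536, 0]}])

```text
time: 13.1
tool_pos: [0.5105, -0.1671, 0.1566]
tool_rot: [0.0, 0.976, 0.219, 0.001]
contact_force: [-0.3, 1.3, 0.5]
gripper_width: 0.001
grasp_force: 0.0
```

shift_gripper(motion=[{"finger_gap": 0, "xyz": [0.0352, 0.9536, 0]}, {"finger_gap": 0, "xyz": [0.0352, 0.9536, 0]}, {"finger_gap": 0}, {"finger_gap": 0}])

```text
time: 13.6
tool_pos: [0.5643, -0.2701, 0.1558]
tool_rot: [-0.0, 0.976, 0.219, -0.0]
contact_force: [0.5, 0.3, 0.5]
gripper_width: -0.001
grasp_force: 0.0
```

Scaled: 0.05 m is 0.8, -0.0023 m is -0.0368.

shift_gripper(motion=[{"finger_gap": 0, "xyz": [0.0352, -0.0368, 0.8]}, {"finger_gap": 0, "xyz": [0, 0, 0.768]}, {"finger_gap": 0, "xyz": [0, 0, 0.064]}, {"finger_gap": 0}])

```text
time: 14.1
tool_pos: [0.5663, -0.2657, 0.0559]
tool_rot: [0.001, 0.975, 0.221, 0.001]
contact_force: [0.3, -1.2, -0.3]
gripper_width: 0.001
grasp_force: 0.0
```

shift_gripper(motion=[{"finger_gap": 0, "xyz": [0, 0, 0.032]}, {"finger_gap": 0}])

```text
time: 14.35
tool_pos: [0.5668, -0.2664, 0.0545]
tool_rot: [0.001, 0.975, 0.221, 0.001]
contact_force: [0.8, -0.1, 0.0]
gripper_width: 0.0
grasp_force: 0.0
```

Scaled: 0.004 m is 0.064.

shift_gripper(motion=[{"finger_gap": 0, "xyz": [0, 0, 0.064]}, {"finger_gap": 0, "xyz": [0, 0, 0.064]}, {"finger_gap": 0}])

```text
time: 14.72
tool_pos: [0.566, -0.266, 0.0445]
tool_rot: [0.0, 0.975, 0.221, 0.0]
contact_force: [0.1, 0.4, 2.3]
gripper_width: 0.002
grasp_force: 1.5
```

shift_gripper(motion=[{"finger_gap": 0, "xyz": [0, 0, 0.048]}, {"finger_gap": 0}])

```text
time: 14.98
tool_pos: [0.566, -0.266, 0.0417]
tool_rot: [0.0, 0.975, 0.221, 0.0]
contact_force: [0.4, -0.8, 4.7]
gripper_width: 0.003
grasp_force: 2.3
```

shift_gripper(motion=[{"finger_gap": 0, "xyz": [0, 0, 0.032]}, {"finger_gap": 0}])

```text
time: 15.22
tool_pos: [0.5661, -0.266, 0.041]
tool_rot: [0.0, 0.975, 0.221, 0.0]
contact_force: [-2.8, 1.6, 9.8]
gripper_width: -0.002
grasp_force: 5.3
```

The key bottomed at z = 41 mm, with force rising past 5 N. Now I'll release it and check.

Scaled: -0.05 m is -0.8, -0.04 m is -0.64.

shift_gripper(motion=[{"finger_gap": 0, "xyz": [0, 0, -0.064]}, {"finger_gap": 0, "xyz": [0, 0, -0.16]}, {"finger_gap": 0, "xyz": [0, 0, -0.64]}, {"finger_gap": 0, "xyz": [0, 0, -0.8]}])

```text
time: 15.72
tool_pos: [0.5641, -0.2648, 0.1421]
tool_rot: [-0.002, 0.975, 0.221, -0.002]
contact_force: [0.4, -1.1, -0.2]
gripper_width: -0.001
grasp_force: 0.0
```

shift_gripper(motion=[{"finger_gap": 0, "xyz": [-0.0352, -0.9536, 0]}, {"finger_gap": 0, "xyz": [-0.0352, -0.9536, 0]}, {"finger_gap": 0, "xyz": [-0.0352, -0.9536, 0]}, {"finger_gap": 0, "xyz": [-0.0352, -0.9536, 0]}, {"finger_gap": 0, "xyz": [-0.0352, -0.9536, 0]}])

```text
time: 16.35
tool_pos: [0.4259, 0.0, 0.1428]
tool_rot: [-0.0, 0.975, 0.22, -0.0]
contact_force: [-0.0, 0.2, 0.2]
gripper_width: -0.002
grasp_force: 0.0
```

shift_gripper(motion=[{"finger_gap": 0, "xyz": [-0.0352, -0.9536, 0]}, {"finger_gap": 0, "xyz": [-0.0352, -0.9536, 0]}, {"finger_gap": 0}, {"finger_gap": 0}])

```text
time: 16.85
tool_pos: [0.3721, 0.1042, 0.1431]
tool_rot: [0.0, 0.975, 0.221, -0.0]
contact_force: [0.5, -0.0, 0.9]
gripper_width: -0.002
grasp_force: 0.0
```

```bash
python3 - <<'E'
from h import *
f=manip.grab_frame("top")[:,:,::-1]
cv2.imwrite("pics/t4.png",cv2.resize(f[110:260,240:400],None,fx=3.5,fy=3.5,interpolation=2))
E
```

```text
(no output)
```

View pics/t4.png

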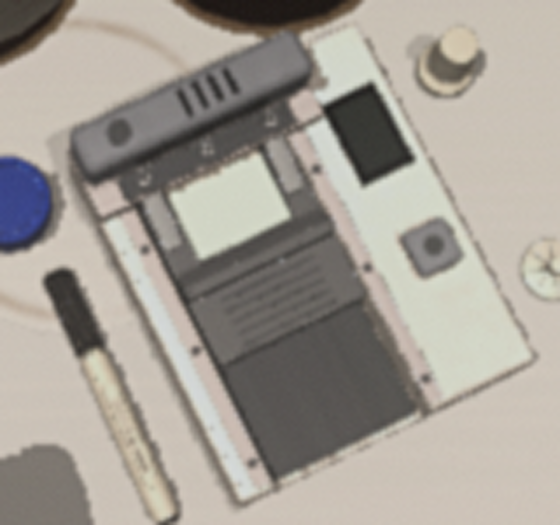

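The carrier is still home, with its rear edge from about (228,362) to (362,298) and the lips on its rims. The key at (432,247) is up again and the bystanders are untouched, so I'm handing in.

```bash
python3 -c "
from plant import manip
print(manip.job_done())"
```

```text
the job is handed in; nothing more can be done
None
```

The carrier was pressed down and pushed home under the leaf spring, the start key was then pressed and released, and the job was handed in at about 17 s; the hand-in call returned no verdict.

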